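# Set out the cup and hold the topping bin open

## Robot

A 6-joint arm with a two-finger parallel gripper is mounted at the origin on the work surface. World frame = base frame: x ahead of the robot, y to its left, z up, the work surface at z = 0. Lengths are in m, angles in rad, forces in N, time in s.
With the tool pointing down it reaches from about 0.375 to 0.9 m from the base axis. Payload 3.1 kg.
Tool frame: the origin (TCP) lies at the very end of the fingers, on their centre line; the grasp point (between the pads) lies 19 mm behind it (grip_depth is the distance from the TCP to the grasp point, in m); z points along the fingers, y is the line along which they close (so a half turn about z gives the same grasp; the last joint's range is limited). The gripper opens to 85 mm and grips with 20 to 120 N. Pads are 22 mm wide; open, the fingers measure 114 mm over their backs; the gripper's body (76 mm by 85 mm) begins 54 mm behind the grasp point. The pads swing forward as they close: fully open they stand 13 mm farther back than shut.
Start: joints at [0.938, 0.527, 1.433, -0, 1.181, -0.178], TCP at [0.275, 0.561, 0.231] pointing down, gripper open.
Joint ranges: [-3.08, 3.08], [-0.75, 2.2], [0.22, 2.44], [-1.43, 4.57], [0, 2.65], [-2.85, 2.85]. Speed limits (rad/s): [2.79, 2.79, 3.14, 3.14, 3.14, 3.14].

## Interface

Orientations are given as a unit quaternion [x, y, z, w].
In Python, from station import * gives the robot as it stands.
- The arm moves only by the tool apply_moves, never from a script. Its argument "plan" is a list of rows, each a list of 7 numbers: the shift along the tool's x, y, z in m, then the turn, a rotation vector about the tool's x, y, z in rad, then the gripper command: -1 is fully open, 1 is shut, values between are in proportion. In form: [[dx, dy, dz, wx, wy, wz, jaw], ...]. A call has 1 to 8 rows; each row shifts and turns the commanded pose from where the row before left it, along the tool's axes as they then stand; what a row does not reach is not made up. A row lasts 1/8 s, in which the tool goes at most 62.5 mm and 10.7 degrees, less where a joint would pass 70% of its speed; a pose out of reach is approached as far as the arm can. A call is refused whole if a number of a shift passes 0.0625 or a number of a turn 0.188, either way. A call with a gripper value outside its range is refused whole. The fingers move at their own pace and stop on an object; "force" is the grip in N (left out, the last holds). Time passes only in rows, so rows that do not move let the fingers close. It gives the time, the measured TCP pose, the force, the opening and the grip force at its end, in the units of the state.
- sense(): the state, without advancing time (a new reading comes with each control period).
- snapshot(name): name is "scene" or "top" or "wrist"; returns the picture (384x512x3 uint8, red, green, blue); there is no depth.
- calibration(name): a dict with "camera_matrix" (3x3 intrinsics, pixels), "R" (3x3) and "t" (3): a world point X has camera coordinates R X + t; the wrist camera has in their place "mount" (4x4, takes a point from camera to tool coordinates, whose origin is the TCP and whose axes are the flange's). Camera axes: x right, y down, z forward; pixel columns grow to the right and rows downward; lengths in m; the calibration is good to about 2 mm. A picture is of the moment at which its call begins: read the wrist's pose just before it. calibration takes no time and is no camera call.
- sign_off(): hands the job in; it is judged then, once.
The state is a dict: "t": time; "q": joint angles; "qd": joint speeds; "tau": joint torques, N m; "tcp_pos": TCP position; "tool_rot": TCP orientation; "force": force on the tool from outside, world axes, zero at the start; "ft_torque": the same for the moment, N m; "finger_gap": opening from 0.0 (shut) to 1.0 (fully open); "gripper_force": force on a finger pad.
Only numpy, scipy, OpenCV 4.12 (cv2) and the standard library are available. Lean on these libraries where they do the work, as an engineer would, in place of code of your own. Each camera call takes 0.05 s, during which the arm holds its last target. There are 200 camera calls.

## Task

The decorator is about to scoop sugar blossoms: take the steel cup out of the sloping stand and set it mouth up in the round pocket beside the white topping bin, standing flat on the pocket's floor, and let go of it. Then raise the bin's hinged lid to 45 degrees from closed and hold it there; it falls shut if let go, so the program finishes with the gripper still holding the lid at that angle. Leave everything else on the table where it is.

Things in the scene. Friction and masses are not known exactly. Their poses are not given: they have to be found in the camera images.
- cup: the cup to set out: round open steel cup, 70 mm tall, 44 mm across its foot and 52 mm across its rim, walls 3 mm, 0.1 to 0.16 kg. Origin at the centre of the underside of its foot; its z axis runs up through the mouth. At the start it stands in the sloping stand, mouth up, leaning 0.35 rad (20 degrees) towards the stand's -x side, on a seat with a 14 mm high front ledge and 14 mm high side cheeks, so its upper 55 mm are free
- stand: fixed sheet-metal cup stand with a sloping seat, 100 x 90 mm on the table, about 52 mm high. Origin at the centre of its underside; its x axis points uphill (away from the robot at yaw 0), so the cup leans to -x; y runs along its level ledge
- station: fixed topping station: a 240 x 360 mm base sheet (x by y) 4 mm thick, origin at the centre of its underside. On its +y part the white bin, 200 x 220 mm, walls 5 mm, centred at x 10, y 60 mm, rim at height 100 mm, with the hinged lid; on its -y part the grey pocket block, 90 x 90 mm, top at height 32 mm, centred at x 0, y -125 mm. The lid's handle side faces -x
- pocket (a point): centre of the floor of the round pocket in the grey block, at height 20 mm; the pocket is 50 mm across and 12 mm deep, opening upward. Axes as the station's
- lid (a joint): angle of the bin's lid in rad: 0 shut, growing as it opens upward, end stop at 1.35 (so it always falls shut by its own weight; no spring, little friction). 45 degrees is 0.785. The lid is a steel plate 200 x 220 mm, 6 mm thick, 0.35 to 0.6 kg, hinged along its far (+x) edge
- lid_handle (a point): middle of the lid's handle bar: a round bar 10 mm thick and 100 mm long, parallel to the hinge (along the station's y), on a post at each end, its axis 35 mm above the lid's upper face and 20 mm back from the lid's front edge (104 mm across the post faces). Turns with the lid: 180 mm from the hinge along the lid and 41 mm above the hinge line when shut
- lid_hinge (a point): middle of the lid's hinge line, at height 100 mm, along the station's y; the lid turns about it, its handle rising and moving to the station's +x
- spare_cup: loose spare cup of the same make standing mouth down on the table, 70 mm tall, origin at the centre of what touches the table; a bystander
- heart_a: loose gingerbread heart lying flat, about 90 x 90 mm, 13 mm thick; a bystander, origin on its underside between the two lobes, its point towards its -x; on the far left
- heart_b: loose gingerbread heart lying flat, about 90 x 90 mm, 13 mm thick; a bystander, origin on its underside between the two lobes, its point towards its -x; close in front of the robot
- heart_c: loose gingerbread heart lying flat, about 90 x 90 mm, 13 mm thick; a bystander, origin on its underside between the two lobes, its point towards its -x; at the back right
- tin: loose low round steel tin, 104 mm across, 34 mm high, origin at the centre of its underside; a bystander
- jar: loose closed jar, 64 mm across, 100 mm high, origin at the centre of its underside; a bystander
- palette: loose spatula, 260 mm long, lying flat near the robot's left; origin in its length's middle region; a bystander
Mind the look-alikes: they are no part of the job. Leave any turquoise look-alike of the cup alone.

How it is judged:
On the way, in this order (a step that is already met when the one before it is completed fails the run):
1. the cup stands mouth up on the floor of the pocket, released, with the lid still shut (horizontal distance between cup and pocket below 0.006 m and z of cup in the frame of pocket below 0.004 m and angle between cup's own z axis and vertical below 0.1 rad and linear speed of cup below 0.03 m/s and contact force between the fingers and cup below 0.1 N and value of joint lid below 0.1 rad), for 0.2 s.
2. the gripper holds the lid open at 45 degrees, give or take 6 (value of joint lid between 0.68 and 0.89 rad and contact force between the fingers and lid above 0.5 N and contact force between cup and lid below 0.1 N), for 0.2 s.
At the end, for the whole second after the job is handed in: The gripper (0.5 N or more) holds the lid still, 39 to 51 degrees (0.68 to 0.89 rad) from closed, the cup not touching it; the cup stands released and at rest on the pocket floor, mouth up within 0.1 rad, its foot under 4 mm above the floor and within 6 mm of the centre (all of step 2 and velocity of joint lid between -0.06 and 0.06 rad/s and horizontal distance between cup and pocket below 0.006 m and z of cup in the frame of pocket below 0.004 m and angle between cup's own z axis and vertical below 0.1 rad and linear speed of cup below 0.03 m/s and contact force between the fingers and cup below 0.1 N); the arm keeps its last pose, push and grip.
It fails at once if a bystander (spare cup, hearts, tin, jar, spatula) is pushed more than 30 mm from its place (distance of any of spare_cup, heart_a, heart_b, heart_c, tin, jar, palette from where it was at the start of the episode above 0.03 m).
It also fails if it takes over 51 s, if anything falls off the work surface, if the arm or the gripper's body presses on something with over 40 N, if the wrist force passes 120 N, or if a joint passes its speed limit or range.

## Working session

There is one attempt and no reset: what is moved stays moved. The work goes in short steps, Python scripts to look and compute and a tool call to move; the robot and the scene stay as the last step left them, time stands still between calls to the robot, and variables do not carry over. Pictures are saved under pics/ and viewed, at most 10 in all, crops included, and the job is handed in when it is done.

Besides the shell and the picture viewer there is one more tool, called in YAML: its name, and indented under it one key for each argument. apply_moves: Moves the arm, as the interface text tells. Its arguments: {"type":"object","properties":{"plan":{"type":"array"},"force":{"type":"number"}},"required":["plan"]}

```bash
mkdir -p pics; ls; python3 - <<'E'
from station import *
import cv2
s=sense();print(s)
for n in("scene","top"):
    cv2.imwrite(f"pics/{n}0.png",snapshot(n)[:,:,::-1]);c=calibration(n);print(n,c)
print(calibration("wrist"))
E
```

```text
pics
{'t': 0.0, 'q': array([ 9.37477109e-01,  5.28462866e-01,  1.43390849e+00,  5.61543005e-06,
        1.18137833e+00, -1.78480688e-01]), 'qd': array([-0.00027959, -0.00043633, -0.00210432, -0.00020603,  0.0004938 ,
       -0.00066701]), 'tau': array([-8.23235550e-04, -4.42356348e+01, -1.78019428e+01, -3.85500534e-04,
        8.61633540e-03,  1.94209730e-05]), 'tcp_pos': array([0.27410591, 0.56089258, 0.23033367]), 'tool_rot': array([ 2.25464902e-01,  9.74250694e-01, -9.89855772e-04, -4.28231616e-04]), 'force': array([ 0.29152017,  1.64944449, -0.04302924]), 'ft_torque': array([ 0.00330249, -0.00327818,  0.02844828]), 'gripper_force': 0.0, 'finger_gap': 0.9992699355046217}
scene {'camera_matrix': array([[405.34484422,   0.        , 255.33896981],
       [  0.        , 405.34484422, 190.63101837],
       [  0.        ,   0.        ,   1.        ]]), 'R': array([[ 0.11969997,  0.99275889,  0.01008475],
       [ 0.77562963, -0.08716967, -0.62514009],
       [-0.61973429,  0.08265128, -0.78044742]]), 't': array([-0.06655197, -0.31697229,  1.85524575])}
top {'camera_matrix': array([[378.
[... 179 characters left out ...]
3, -0.00888522],
       [-0.98589126,  0.0135979 , -0.1668338 ],
       [ 0.16693544,  0.00670992, -0.985945  ]]), 't': array([1.04334799e-05, 5.02909866e-01, 1.50556402e+00])}
{'camera_matrix': array([[298.4626496 ,   0.        , 259.57578869],
       [  0.        , 298.4626496 , 188.5975319 ],
       [  0.        ,   0.        ,   1.        ]]), 'mount': array([[-3.53560566e-04, -9.53138084e-01, -3.02535398e-01,
         7.72549934e-02],
       [ 9.99999851e-01, -2.11131284e-04, -5.03489003e-04,
        -7.81377559e-04],
       [ 4.16019856e-04, -3.02535531e-01,  9.53138017e-01,
        -1.41547954e-01],
       [ 0.00000000e+00,  0.00000000e+00,  0.00000000e+00,
         1.00000000e+00]])}
```

View pics/scene0.png

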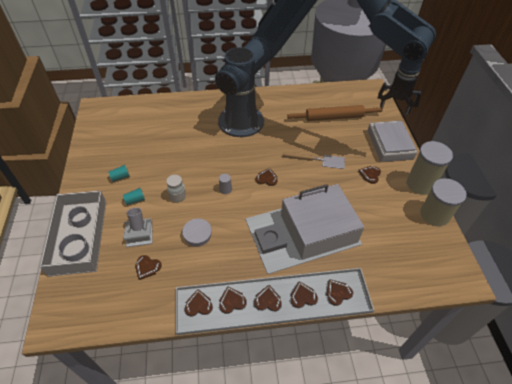

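View pics/top0.png

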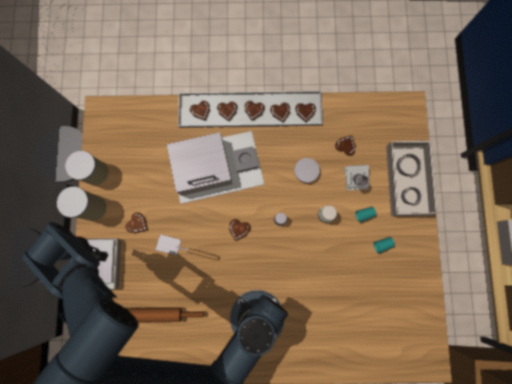

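The top view shows the station around (215,167), its pocket at about (246,158) and the lid handle at about (204,180). The stand with the cup is at (358,180), the spare cup at (281,219) and the jar at (328,214). I'll enlarge the station and stand.

```bash
python3 - <<'E'
import cv2,numpy as np
t=cv2.imread("pics/top0.png");s=cv2.imread("pics/scene0.png")
def c(i,x,y,w,h,W,H): return cv2.resize(i[y:y+h,x:x+w],(W,H),interpolation=cv2.INTER_CUBIC)
a=np.hstack([c(t,160,120,110,82.5.__int__(),440,328),c(t,330,150,60,55,358,328)])
b=np.hstack([c(s,240,175,130,100,353,272),c(s,110,195,60,60,272,272)])
b=np.hstack([b,np.zeros((272,798-b.shape[1],3),np.uint8)])
cv2.imwrite("pics/m1.png",np.vstack([a,b]))
E
```

```text
(no output)
```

View pics/m1.png

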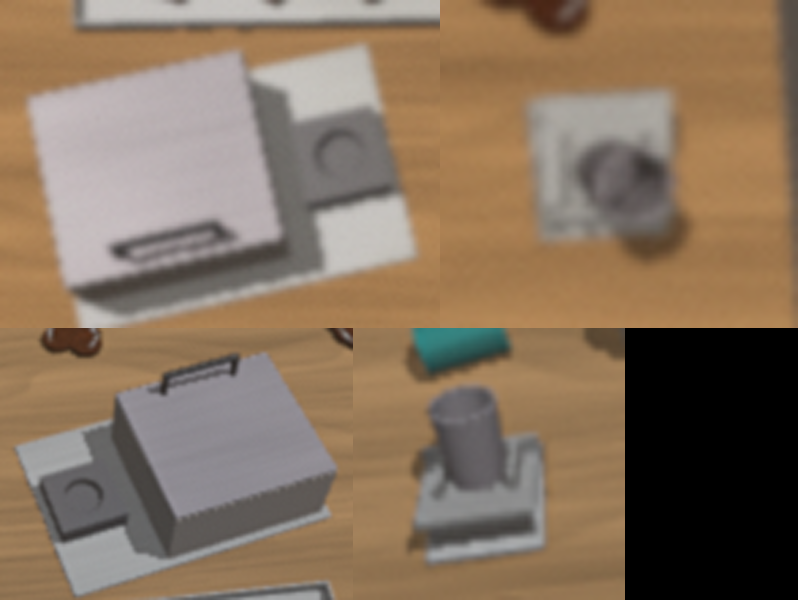

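```bash
cat > h.py <<'E'
import numpy as np
from scipy.optimize import least_squares
from scipy.spatial.transform import Rotation as Ro
from station import *
def cam(n,st=None):
    c=calibration(n)
    if n!="wrist": return c["camera_matrix"],np.array(c["R"]),np.array(c["t"])
    T=np.eye(4);T[:3,:3]=Ro.from_quat(st["tool_rot"]).as_matrix();T[:3,3]=st["tcp_pos"]
    W=np.linalg.inv(T@c["mount"]);return c["camera_matrix"],W[:3,:3],W[:3,3]
def proj(C,X):
    K,R,t=C;p=(K@(R@np.atleast_2d(X).T+t[:,None])).T;return p[:,:2]/p[:,2:]
def fit(obs,x0):
    """obs: (cam, local pts, pixels); pose x,y,yaw on the table"""
    def place(v,P):
        P=np.asarray(P,float);return P@Ro.from_euler('z',v[2]).as_matrix().T+[v[0],v[1],0]
    f=lambda v:np.concatenate([(proj(C,place(v,P))-u).ravel() for C,P,u in obs])
    r=least_squares(f,x0,loss='soft_l1');return r.x,np.round(r.fun.reshape(-1,2) if 0 else f(r.x).reshape(-1,2),1)
def raypt(C,u,z):
    K,R,t=C;d=R.T@np.linalg.solve(K,[u[0],u[1],1]);o=-R.T@t;return o+d*(z-o[2])/d[2]
E
python3 - <<'E'
from h import *
P=np.array([[110,-50,106],[110,170,106],[-90,-50,106],[-90,170,106],[120,-180,4],[-120,-180,4],[0,-125,32]])/1e3
ut=np.array([[240,52],[30,97],[285,240],[68,287],[366,45],[415,255],[342,155]])/4+[160,120]
us=(np.array([[178,520],[335,470],[115,397],[265,353],[78,595],[18,447],[83,496]])-[0,328])/2.717+[240,175]
x,r=fit([(cam("top"),P,ut),(cam("scene"),P,us)],[.5,.1,.2]);print(x,r.tolist())
def loc(p): return Ro.from_euler('z',x[2]).apply(np.array(p)/1e3)+[x[0],x[1],0]
print("pocket",loc([0,-125,20]),"hinge",loc([110,60,100]),"handle",loc([-70,60,141]))
for u in [(528,97),(672,92),(540,240),(672,235)]:
    print(raypt(cam("top"),((u[0]-440)/5.967+330,u[1]/5.967+150),0.0))
for u in [(428,562),(545,545),(540,435),(430,450)]:
    print('s',raypt(cam("scene"),((u[0]-353)/4.533+110,(u[1]-328)/4.533+195),0.0))
E
```

```text
[0.61859245 0.16418283 0.21810794] [[-0.2, -1.7], [-1.1, -0.7], [-0.7, -1.3], [-1.0, -0.4], [-0.2, -1.2], [0.4, -0.4], [-0.7, -1.1], [-1.0, -1.3], [0.7, -1.1], [-0.5, -1.8], [-0.1, -1.0], [-1.4, 0.1], [-1.7, -0.6], [-0.3, -0.9]]
pocket [0.64564029 0.04214425 0.02      ] hinge [0.71300343 0.24656345 0.1       ] handle [0.53726788 0.20761455 0.141     ]
[ 0.60998853 -0.38075114  0.        ]
[ 0.61216213 -0.48312532  0.        ]
[ 0.50674775 -0.38391413  0.        ]
[ 0.509035   -0.47676759  0.        ]
s [ 0.61216764 -0.46678491  0.        ]
s [ 0.6069242  -0.37670173  0.        ]
s [ 0.50009127 -0.38474278  0.        ]
s [ 0.50503588 -0.47329693  0.        ]
```

```bash
cat >> h.py <<'E'
def Rt(d,yaw=0,roll=0):
    "tool matrix: z=d, x roughly -world x turned by yaw"
    z=np.array(d,float);z/=np.linalg.norm(z);y=np.array([-np.sin(yaw),np.cos(yaw),0]);y-=z*(y@z);y/=np.linalg.norm(y)
    return np.column_stack([np.cross(y,z),y,z])
def rows(p1,R1,p0=None,R0=None,n=None,step=.058):
    s=sense()
    p0=s["tcp_pos"] if p0 is None else np.array(p0);R0=Ro.from_quat(s["tool_rot"]) if R0 is None else Ro.from_matrix(R0)
    R1=Ro.from_matrix(R1);w=(R0.inv()*R1).as_rotvec();d=np.array(p1)-p0
    n=n or int(max(1,np.ceil(np.linalg.norm(d)/step),np.ceil(np.linalg.norm(w)/.17)))
    for i in range(n):
        Ri=R0*Ro.from_rotvec(w*i/n);print(np.round(np.r_[Ri.inv().apply(d/n),w/n],4).tolist())
    print("n",n)
E
python3 - <<'E'
from h import *
rows([.52,-.43,.22],Rt([0,0,-1]))
E
```

```text
[-0.0365, -0.0435, 0.0006, -0.0001, -0.0, -0.0253]
[-0.0353, -0.0444, 0.0006, -0.0001, -0.0, -0.0253]
[-0.0342, -0.0452, 0.0006, -0.0001, -0.0, -0.0253]
[-0.0331, -0.0461, 0.0006, -0.0001, -0.0, -0.0253]
[-0.0319, -0.0469, 0.0006, -0.0001, -0.0, -0.0253]
[-0.0307, -0.0477, 0.0006, -0.0001, -0.0, -0.0253]
[-0.0295, -0.0485, 0.0006, -0.0001, -0.0, -0.0253]
[-0.0282, -0.0492, 0.0006, -0.0001, -0.0, -0.0253]
[-0.027, -0.0499, 0.0006, -0.0001, -0.0, -0.0253]
[-0.0257, -0.0506, 0.0006, -0.0001, -0.0, -0.0253]
[-0.0244, -0.0512, 0.0006, -0.0001, -0.0, -0.0253]
[-0.0231, -0.0518, 0.0006, -0.0001, -0.0, -0.0253]
[-0.0218, -0.0524, 0.0006, -0.0001, -0.0, -0.0253]
[-0.0205, -0.0529, 0.0006, -0.0001, -0.0, -0.0253]
[-0.0191, -0.0534, 0.0006, -0.0001, -0.0, -0.0253]
[-0.0178, -0.0539, 0.0006, -0.0001, -0.0, -0.0253]
[-0.0164, -0.0543, 0.0006, -0.0001, -0.0, -0.0253]
[-0.015, -0.0547, 0.0006, -0.0001, -0.0, -0.0253]
n 18
```

apply_moves:
  plan:
    - [-0.0365,-0.0435,0,0,0,-0.025,-1]
    - [-0.0353,-0.0444,0,0,0,-0.025,-1]
    - [-0.0342,-0.0452,0,0,0,-0.025,-1]
    - [-0.033,-0.046,0,0,0,-0.025,-1]
    - [-0.032,-0.047,0,0,0,-0.025,-1]
    - [-0.0307,-0.0477,0,0,0,-0.025,-1]
    - [-0.0295,-0.0485,0,0,0,-0.025,-1]
    - [-0.0282,-0.0492,0,0,0,-0.025,-1]

```text
t: 1.1
tcp_pos: [0.3835, 0.1191, 0.2313]
tool_rot: [0.127, 0.992, 0.0, 0.0]
force: [0.7, -0.3, 0.6]
finger_gap: 1.0
gripper_force: 0.0
```

apply_moves:
  plan:
    - [-0.027,-0.05,0,0,0,-0.025,-1]
    - [-0.0257,-0.0506,0,0,0,-0.025,-1]
    - [-0.0244,-0.0512,0,0,0,-0.025,-1]
    - [-0.023,-0.052,0,0,0,-0.025,-1]
    - [-0.0218,-0.0524,0,0,0,-0.025,-1]
    - [-0.0205,-0.053,0,0,0,-0.025,-1]
    - [-0.019,-0.0534,0,0,0,-0.025,-1]
    - [-0.018,-0.054,0,0,0,-0.025,-1]

```text
t: 2.1
tcp_pos: [0.491, -0.3222, 0.2309]
tool_rot: [0.027, 1.0, 0.0, -0.0]
force: [0.5, -0.5, 0.2]
finger_gap: 1.001
gripper_force: 0.0
```

apply_moves:
  plan:
    - [-0.0164,-0.0543,0,0,0,-0.025,-1]
    - [-0.015,-0.0547,0,0,0,-0.025,-1]
    - [0,0,0,0,0,0,-1]
    - [0,0,0,0,0,0,-1]

```text
t: 2.6
tcp_pos: [0.5172, -0.43, 0.2302]
tool_rot: [0.003, 1.0, 0.001, -0.001]
force: [0.8, 0.8, -0.2]
finger_gap: 1.002
gripper_force: 0.0
```

```bash
python3 - <<'E'
from h import *
import cv2,pickle
s=sense();i=snapshot("wrist");pickle.dump(s,open("w1.pkl","wb"))
print(s["tcp_pos"],s["tool_rot"],s["q"],s["t"])
cv2.imwrite("pics/w1.png",i[:,:,::-1])
cv2.imwrite("pics/w1b.png",cv2.resize(i[:,:,::-1],(768,576),interpolation=cv2.INTER_CUBIC))
E
```

```text
[ 0.51720399 -0.42998066  0.23024045] [ 2.71262975e-03  9.99995303e-01  1.19437533e-03 -7.80513968e-04] [-8.59533219e-01  5.95777526e-01  1.30227733e+00  4.05650419e-04
  1.24636538e+00 -2.42503413e+00] 2.6
```

View pics/w1b.png

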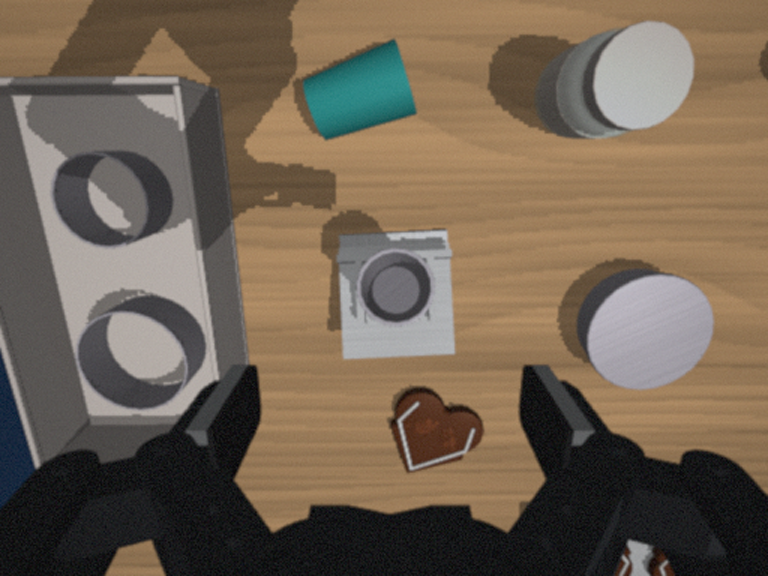

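The wrist view (enlarged 1.5 times) shows the stand's far corners at (455,353) and (343,359) and its near edge from (338,236) to (447,231). The cup's rim is an ellipse about 76 px wide centred at (396,288). The fingers are clear of everything.

```bash
python3 - <<'E'
from h import *
import pickle
s=pickle.load(open("w1.pkl","rb"));W=cam("wrist",s);S=cam("scene")
for u in [(455,353),(343,359),(338,236),(447,231)]: print(raypt(W,(u[0]/1.5,u[1]/1.5),.0))
uw=np.array([396,288])/1.5;us=np.array([(464-353)/4.533+110,(402-328)/4.533+195])
r=least_squares(lambda X:np.r_[(proj(W,X)[0]-uw),(proj(S,X)[0]-us)],[.55,-.43,.08]);print(r.x,r.fun)
for z in(.07,.08,.09,.1):
  X=raypt(W,uw,z);a=np.linspace(0,6.28,40);n=Ro.from_euler('y',-.35).apply
  c=X+n(.026*np.c_[np.cos(a),np.sin(a),0*a])
  for C,k,o,q in((W,1.5,[0,0],[0,0]),(S,4.533,[110,195],[353,328])):
    p=(proj(C,c)-o)*k+q;print(z,p.min(0).round(),p.max(0).round())
E
```

```text
[ 0.62491265 -0.3708333   0.        ]
[ 0.63030671 -0.47369775  0.        ]
[ 0.51541285 -0.47366876  0.        ]
[ 0.51171459 -0.38189725  0.        ]
[ 0.53086923 -0.42611209  0.09426203] [ 0.20571961 -0.05743816 -0.70700161  0.18250964]
0.07 [359. 252.] [433. 325.]
0.07 [433. 410.] [501. 449.]
0.08 [358. 250.] [434. 326.]
0.08 [430. 400.] [499. 438.]
0.09 [357. 249.] [435. 327.]
0.09 [427. 389.] [496. 427.]
0.1 [355. 248.] [437. 329.]
0.1 [424. 378.] [493. 416.]
```

```bash
python3 - <<'E'
from h import *
import pickle
s=pickle.load(open("w1.pkl","rb"));W=cam("wrist",s)
X=raypt(W,(264,192),.09);yaw=.045
a=np.array([-np.sin(.35)*np.cos(yaw),-np.sin(.35)*np.sin(yaw),np.cos(.35)])
R=Rt(-a,yaw);print(X,a)
rows(X+.05*a,R,n=4)
E
```

```text
[ 0.53232578 -0.42624665  0.09      ] [-0.34255068 -0.01542519  0.93937271]
[0.0005, 0.0005, 0.0234, -0.0016, -0.0878, -0.0123]
[0.0025, 0.0005, 0.0233, -0.0016, -0.0878, -0.0123]
[0.0046, 0.0005, 0.023, -0.0016, -0.0878, -0.0123]
[0.0066, 0.0005, 0.0225, -0.0016, -0.0878, -0.0123]
n 4
```

apply_moves:
  plan:
    - [0.0005,0.0005,0.0234,-0.0016,-0.0878,-0.0123,-1]
    - [0.0025,0.0005,0.0233,-0.0016,-0.0878,-0.0123,-1]
    - [0.0046,0.0005,0.023,-0.0016,-0.0878,-0.0123,-1]
    - [0.0066,0.0005,0.0225,-0.0016,-0.0878,-0.0123,-1]
    - [0,0,0,0,0,0,-1]

```text
t: 3.28
tcp_pos: [0.5203, -0.4246, 0.1393]
tool_rot: [-0.018, 0.986, 0.004, 0.166]
force: [-0.4, 0.5, 0.1]
finger_gap: 1.0
gripper_force: 0.0
```

```bash
python3 - <<'E'
from h import *
import cv2,pickle
s=sense();i=snapshot("wrist")[:,:,::-1].copy();pickle.dump(s,open("w2.pkl","wb"))
print(s["tcp_pos"],s["tool_rot"],s["force"])
W=cam("wrist",s);a=np.linspace(0,6.28,60)
A=np.array([-.34255,-.01543,.93937]);X=np.array([.5323,-.4262,.09]);R=Rt(-A,.045)
i=cv2.resize(i,(768,576),interpolation=cv2.INTER_CUBIC)
for d in(0,):
    c=X+(R@(.026*np.c_[np.cos(a),np.sin(a),0*a]).T).T
    for p in proj(W,c)*1.5: cv2.circle(i,tuple(int(v) for v in p),1,(0,0,255),-1)
cv2.imwrite("pics/w2.png",i)
E
```

```text
[ 0.52030652 -0.42463203  0.13934921] [-0.01783004  0.98596523  0.00441019  0.16593733] [-0.36815331  0.47102734  0.07282265]
```

View pics/w2.png

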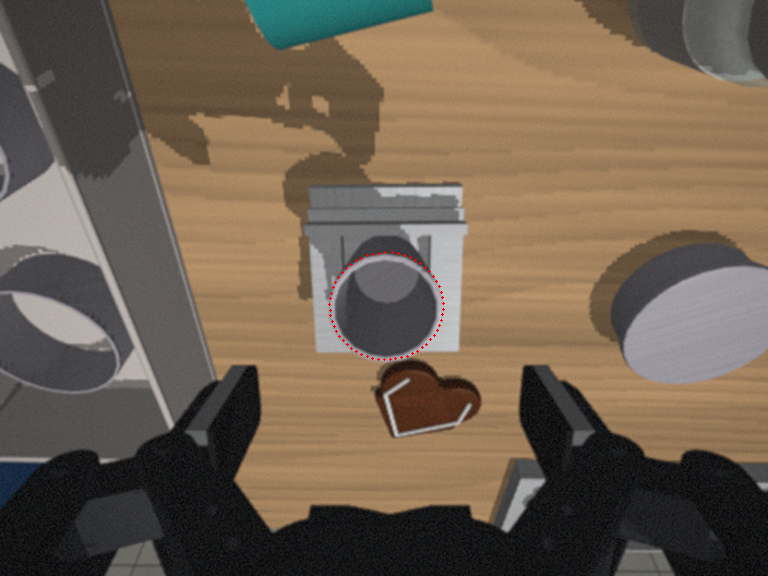

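The rim spans x 331 to 439 and is centred at (385,306). That is slightly smaller than my red prediction, so the cup sits a few mm deeper than I assumed.

```bash
python3 - <<'E'
from h import *
c=calibration("wrist")
for d in(.206,.212,.217):
    p=d*np.linalg.solve(c["camera_matrix"],[385.5/1.5,306/1.5,1]);print(d,(c["mount"]@np.r_[p,1])[:3])
E
```

```text
0.206 [ 0.00556121 -0.00264624  0.05145914]
0.212 [ 0.003452   -0.00270114  0.05708469]
0.217 [ 0.00169434 -0.00274688  0.06177264]
```

apply_moves:
  plan:
    - [0.003,-0.0027,0.01,0,0,0,-1]
    - [0,0,0.03,0,0,0,-1]
    - [0,0,0.03,0,0,0,-1]
    - [0,0,0.02,0,0,0,-1]
    - [0,0,0.008,0,0,0,-1]
    - [0,0,0,0,0,0,-1]

```text
t: 4.08
tcp_pos: [0.5571, -0.429, 0.0505]
tool_rot: [-0.014, 0.987, 0.001, 0.161]
force: [-0.4, -0.6, 0.2]
finger_gap: 1.002
gripper_force: 0.0
```

apply_moves:
  plan:
    - [0,0,0,0,0,0,0.2]
    - [0,0,0,0,0,0,0.4]
    - [0,0,0,0,0,0,1]
    - [0,0,0,0,0,0,1]
    - [0,0,0,0,0,0,1]
    - [0,0,0,0,0,0,1]
  force: 40

```text
t: 4.82
tcp_pos: [0.5567, -0.4285, 0.0518]
tool_rot: [-0.014, 0.987, 0.001, 0.161]
force: [-1.8, 2.7, 6.1]
finger_gap: 0.569
gripper_force: 28.4
```

apply_moves:
  plan:
    - [0,0,-0.01,0,0,0,1]
    - [0,0,-0.03,0,0,0,1]
    - [0,0,-0.05,0,0,0,1]
    - [0,0,-0.05,0,0,0,1]
    - [0,0,0,0,0,0,1]

```text
t: 5.45
tcp_pos: [0.5128, -0.4328, 0.1885]
tool_rot: [-0.014, 0.986, -0.003, 0.164]
force: [-0.1, -0.2, -1.5]
finger_gap: 0.568
gripper_force: 29.8
```

```bash
python3 - <<'E'
from h import *
s=sense();print(s["tcp_pos"],s["finger_gap"])
R=Ro.from_quat(s["tool_rot"]).as_matrix()
a=np.array([-.34255,-.01543,.93937]); print("axis in tool",R.T@a)
# rotate world so that a->z, then yaw
v=np.cross(a,[0,0,1]);R1=Ro.from_rotvec(v/np.linalg.norm(v)*.35).as_matrix()@R
y0=np.arctan2(-R1[0,1],R1[1,1]);R1=Ro.from_euler('z',.218-y0).as_matrix()@R1
print(R1);np.save("R1.npy",R1)
u=np.array([np.cos(.218),np.sin(.218),0])
rows(np.array([.6456,.0421,.15])+.05*u,R1)
E
```

```text
[ 0.51278661 -0.43284786  0.18849857] 0.568341178228671
axis in tool [ 0.02123456 -0.01727495 -0.99962256]
[[-0.9761911  -0.21624512 -0.0169993 ]
 [-0.21587042  0.97618626 -0.02145546]
 [ 0.02123412 -0.01727499 -0.99962527]]
[-0.0192, 0.0535, 0.0104, -0.0026, 0.0385, -0.0213]
[-0.0207, 0.053, 0.0098, -0.0026, 0.0385, -0.0213]
[-0.0222, 0.0525, 0.0091, -0.0026, 0.0385, -0.0213]
[-0.0237, 0.052, 0.0084, -0.0026, 0.0385, -0.0213]
[-0.0251, 0.0515, 0.0076, -0.0026, 0.0385, -0.0213]
[-0.0265, 0.0509, 0.0067, -0.0026, 0.0385, -0.0213]
[-0.0278, 0.0503, 0.0058, -0.0026, 0.0385, -0.0213]
[-0.0291, 0.0497, 0.0048, -0.0026, 0.0385, -0.0213]
[-0.0303, 0.0491, 0.0038, -0.0026, 0.0385, -0.0213]
n 9
```

apply_moves:
  plan:
    - [-0.0192,0.0535,0.0104,-0.0026,0.0385,-0.0213,1]
    - [-0.0207,0.053,0.0098,-0.0026,0.0385,-0.0213,1]
    - [-0.0222,0.0525,0.009,-0.0026,0.0385,-0.0213,1]
    - [-0.0237,0.052,0.0084,-0.0026,0.0385,-0.0213,1]
    - [-0.025,0.0515,0.0076,-0.0026,0.0385,-0.0213,1]
    - [-0.0265,0.051,0.0067,-0.0026,0.0385,-0.0213,1]
    - [-0.0278,0.0503,0.0058,-0.0026,0.0385,-0.0213,1]
    - [-0.029,0.0497,0.0048,-0.0026,0.0385,-0.0213,1]

```text
t: 6.45
tcp_pos: [0.6727, 0.0042, 0.1506]
tool_rot: [-0.099, 0.995, -0.005, 0.006]
force: [1.4, 0.0, -1.5]
finger_gap: 0.566
gripper_force: 29.9
```

apply_moves:
  plan:
    - [-0.03,0.049,0.0038,-0.0026,0.0385,-0.0213,1]
    - [0,0,0,0,0,0,1]
    - [0,0,0,0,0,0,1]

```text
t: 6.82
tcp_pos: [0.6916, 0.0564, 0.1466]
tool_rot: [-0.11, 0.994, -0.005, -0.013]
force: [0.0, -0.3, -2.0]
finger_gap: 0.568
gripper_force: 30.0
```

```bash
python3 - <<'E'
from h import *
import cv2,pickle
s=sense();i=snapshot("wrist")[:,:,::-1];pickle.dump(s,open("w3.pkl","wb"))
print(s["tcp_pos"],s["tool_rot"],s["force"],s["q"])
cv2.imwrite("pics/w3.png",cv2.resize(i,(768,576),interpolation=cv2.INTER_CUBIC))
E
```

```text
[0.69161018 0.05635075 0.14661748] [-0.10988702  0.99384281 -0.00539408 -0.01312318] [ 0.0480561  -0.28601188 -1.95999759] [-0.0726993   0.72243396  1.29507346 -0.01686428  1.14798878 -1.85663289]
```

View pics/w3.png

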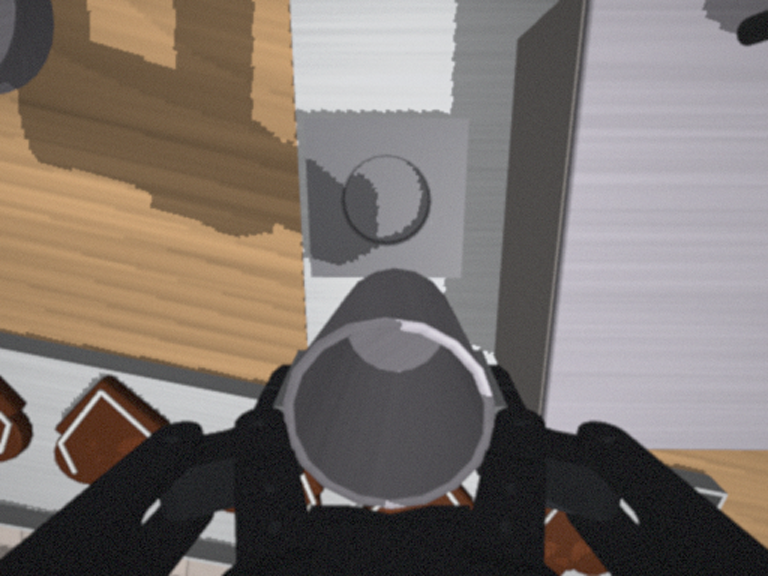

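The pocket ring is centred at (387,199), spanning 343 to 431 by 155 to 243. The held cup's rim spans x 284 to 496 and y 318 to 507. The near edge of its foot is at (395,269), and the inner floor's lower edge is at (397,371).

```bash
python3 - <<'E'
from h import *
import pickle
s=pickle.load(open("w3.pkl","rb"));W=cam("wrist",s)
P=raypt(W,(387/1.5,199/1.5),.032);print("pocket",P)
a=np.linspace(0,2*np.pi,180)
c=P+.025*np.c_[np.cos(a),np.sin(a),0*a];q=proj(W,c)*1.5;print(q.min(0),q.max(0))
R=Ro.from_quat(s["tool_rot"]).as_matrix()
circ=lambda r,h:np.c_[r*np.cos(a),r*np.sin(a),h+0*a]
def pose(v,L): return v[:3]+Ro.from_rotvec([v[3],v[4],0]).apply(L)
def f(v):
    o=proj(W,pose(v,circ(.026,.07)))*1.5;b=proj(W,pose(v,circ(.022,0)))*1.5;i=proj(W,pose(v,circ(.0192,.003)))*1.5
    k=b[:,1].argmin();m=i[:,1].argmax()
    return np.r_[o.min(0)-[284,318],o.max(0)-[496,507],b[k,1]-269,(b[k,0]-395)*.3,i[m,1]-371,(i[m,0]-397)*.3]
r=least_squares(f,[*(s["tcp_pos"]-[0,0,.025]),0,0],diff_step=1e-4);v=r.x
print("foot",v,r.fun.round(1));print("foot in tool",R.T@(v[:3]-s["tcp_pos"]))
d=P-v[:3];print("world d",d)
E
```

```text
pocket [0.64410039 0.04259245 0.032     ]
[343.12333103 153.3011113 ] [430.94157283 242.28809612]
foot [ 0.68214221  0.05578287  0.12355156  0.03379151 -0.02279225] [ 0.3 -0.2 -0.3  0.4  0.   0.1 -0.2 -0.2]
foot in tool [0.008731   0.00169599 0.0233001 ]
world d [-0.03804182 -0.01319043 -0.09155156]
```

```bash
python3 - <<'E'
from h import *
s=sense();R0=Ro.from_quat(s["tool_rot"]);v=np.array([.68214,.05578,.12355]);f=R0.inv().apply(v-s["tcp_pos"])
R1=(Ro.from_rotvec([.0338,-.0228,0]).inv()*R0).as_matrix()
t=np.array([.6441,.0426,.045])-R1@f;print(s["tcp_pos"],t);rows(t,R1,n=4)
E
```

```text
[0.69159692 0.05542099 0.14705852] [0.65409045 0.04303192 0.06828556]
[0.0093, -0.0008, 0.02, 0.007, 0.0074, 0.0001]
[0.0091, -0.0007, 0.02, 0.007, 0.0074, 0.0001]
[0.009, -0.0006, 0.0201, 0.007, 0.0074, 0.0001]
[0.0088, -0.0004, 0.0202, 0.007, 0.0074, 0.0001]
n 4
```

apply_moves:
  plan:
    - [0.0093,-0.0008,0.02,0.007,0.0074,0,1]
    - [0.0091,-0.0007,0.02,0.007,0.0074,0,1]
    - [0.009,-0.0006,0.02,0.007,0.0074,0,1]
    - [0.0088,-0.0004,0.02,0.007,0.0074,0,1]
    - [0,0,0,0,0,0,1]
    - [0,0,0,0,0,0,1]

```text
t: 7.62
tcp_pos: [0.6562, 0.0426, 0.0704]
tool_rot: [-0.109, 0.994, -0.021, -0.024]
force: [0.5, -0.5, -1.2]
finger_gap: 0.569
gripper_force: 30.0
```

```bash
python3 - <<'E'
from h import *
import cv2,pickle
P=[]
for k in range(2):
    s=sense();P.append(s["tcp_pos"]);i=snapshot("wrist")[:,:,::-1]
pickle.dump(s,open("w4.pkl","wb"))
f=np.array([.00873,.0017,.0233]);R=Ro.from_quat(s["tool_rot"])
print(P,s["tool_rot"],s["force"],"foot",s["tcp_pos"]+R.apply(f))
i=cv2.resize(i,(768,576),interpolation=cv2.INTER_CUBIC)
W=cam("wrist",s);a=np.linspace(0,6.28,80)
for r,h,z in((.025,.6441,.032),):
    for p in proj(W,np.c_[.6441+r*np.cos(a),.0426+r*np.sin(a),z+0*a])*1.5: cv2.circle(i,tuple(int(q) for q in p),1,(0,0,255),-1)
cv2.imwrite("pics/w4.png",i)
E
```

```text
[array([0.65617175, 0.04260788, 0.07042796]), array([0.65658564, 0.04290299, 0.07079229])] [-0.10880385  0.99355917 -0.02107532 -0.02361649] [-0.03909195 -0.642541   -0.68856532] foot [0.64671625 0.04158691 0.04792624]
```

View pics/w4.png

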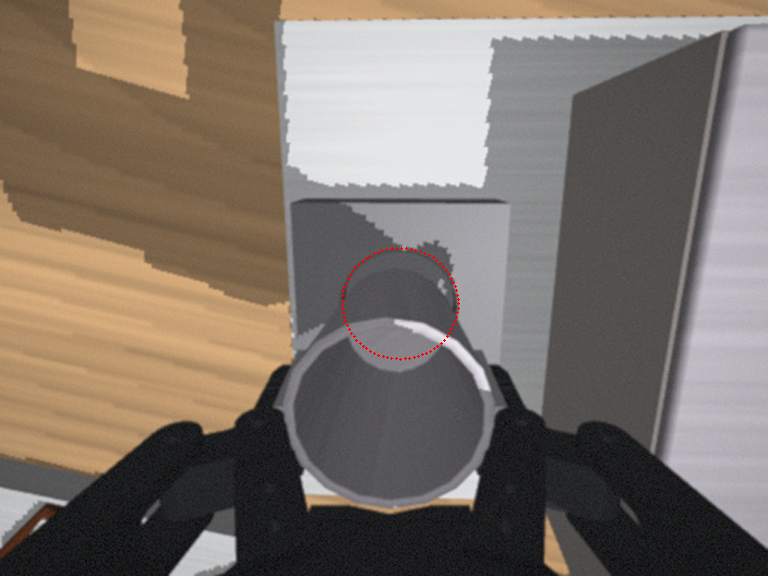

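The near corners of the block's top face are at (293,202) and (510,202), and the pocket's right edge shows at about (453,300), close to the red prediction. The foot needs a shift of about 2.5 mm towards the robot. I'll cross-check with the block corners.

```bash
python3 - <<'E'
from h import *
import pickle
s=pickle.load(open("w4.pkl","rb"));W=cam("wrist",s)
R=Ro.from_quat(s["tool_rot"]);s3=pickle.load(open("w3.pkl","rb"))
ax=(R*Ro.from_quat(s3["tool_rot"]).inv()).apply(Ro.from_rotvec([.0338,-.0228,0]).apply([0,0,1]));print("axis",ax)
c=np.array([raypt(W,np.array(u)/1.5,.032) for u in((293,202),(510,202))]);e=c[1]-c[0]
print(c,np.linalg.norm(e),np.arctan2(-e[0],e[1]))
for y in(.2,.218): print("pocket",c.mean(0)+.045*np.array([np.cos(y),np.sin(y),0]))
f=np.array([.00873,.0017,.0233]);foot=s["tcp_pos"]+R.apply(f)
print("foot",foot)
E
```

```text
axis [-5.42164190e-03 -2.66516363e-04  9.99985267e-01]
[[ 0.61090813 -0.00991409  0.032     ]
 [ 0.59156656  0.07593235  0.032     ]] 0.08799833709822587 0.22160406699974158
pocket [0.64534034 0.04194925 0.032     ]
pocket [0.64517229 0.04274161 0.032     ]
foot [0.64671625 0.04158691 0.04792624]
```

apply_moves:
  plan:
    - [0.0015,0.0015,0.002,0,0,0,1]
    - [-0.0004,0.0004,0.008,0,0,0,1]
    - [-0.0004,0.0003,0.008,0,0,0,1]
    - [-0.0002,0.0002,0.004,0,0,0,1]
    - [0,0,0,0,0,0,1]

```text
t: 8.35
tcp_pos: [0.6536, 0.0449, 0.0469]
tool_rot: [-0.11, 0.993, -0.021, -0.025]
force: [1.9, -1.1, -2.8]
finger_gap: 0.554
gripper_force: 31.8
```

```bash
cat > foot.py <<'E'
from h import *
s=sense();print(s["tcp_pos"],s["force"],"foot",s["tcp_pos"]+Ro.from_quat(s["tool_rot"]).apply([.00873,.0017,.0233]))
E
python3 foot.py
```

```text
[0.65362545 0.04487548 0.04688124] [ 1.91916878 -1.14082524 -2.79776777] foot [0.64370364 0.04353593 0.02403926]
```

```bash
python3 - <<'E'
from h import *
import cv2,pickle
s=sense();i=snapshot("wrist")[:,:,::-1];j=snapshot("scene")[:,:,::-1]
pickle.dump(s,open("w5.pkl","wb"));print(s["finger_gap"],s["force"])
a=i[150:384,130:400];a=cv2.resize(a,(538,466));b=cv2.resize(j[205:265,240:300],(260,260),interpolation=cv2.INTER_CUBIC)
o=np.zeros((466,798,3),np.uint8);o[:,:538]=a;o[:260,538:]=b;cv2.imwrite("pics/w5.png",o)
E
```

```text
0.5542768659477435 [ 1.91916878 -1.14082524 -2.79776777]
```

View pics/w5.png

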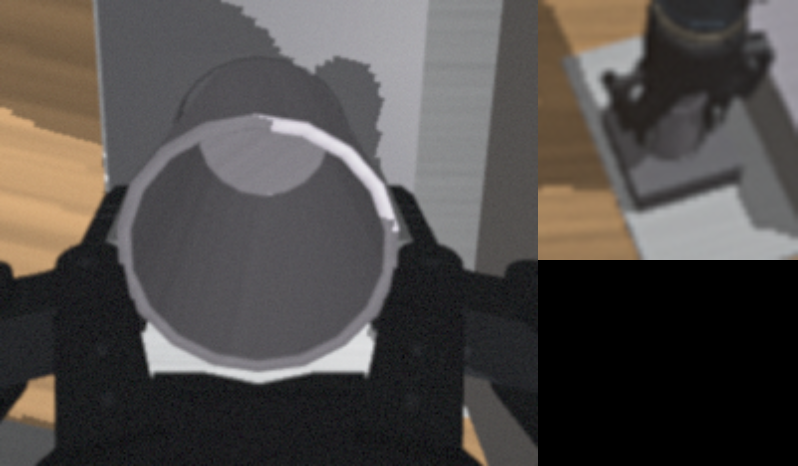

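The cup's foot is inside the pocket ring, and the cup has shifted only slightly in the grip. I'll lower it the last few mm and watch the force.

apply_moves:
  plan:
    - [-0.0001,0.0001,0.002,0,0,0,1]
    - [-0.0001,0.0001,0.002,0,0,0,1]
    - [0,0,0,0,0,0,1]

```text
t: 8.82
tcp_pos: [0.6539, 0.0449, 0.0436]
tool_rot: [-0.109, 0.993, -0.021, -0.024]
force: [2.7, -1.7, -1.5]
finger_gap: 0.552
gripper_force: 31.9
```

```bash
python3 foot.py
```

```text
[0.65391549 0.04489999 0.04362782] [ 2.74841895 -1.70806261 -1.46220703] foot [0.64401509 0.04356749 0.02077614]
```

apply_moves:
  plan:
    - [-0.0007,-0.0008,0.001,0,0,0,1]
    - [-0.0001,0.0001,0.0015,0,0,0,1]
    - [0,0,0.001,0,0,0,1]
    - [0,0,0,0,0,0,1]

```text
t: 9.32
tcp_pos: [0.6542, 0.0445, 0.0401]
tool_rot: [-0.109, 0.993, -0.021, -0.025]
force: [2.8, -0.9, -0.1]
finger_gap: 0.558
gripper_force: 31.7
```

```bash
python3 foot.py
```

```text
[0.65422001 0.04445277 0.04011034] [ 2.76196299 -0.85363833 -0.09612039] foot [0.64429508 0.04312698 0.01726891]
```

apply_moves:
  plan:
    - [-0.0005,-0.0003,0.0015,0,0,0,1]
    - [-0.0005,0,0.001,0,0,0,1]
    - [0,0,0,0,0,0,1]

```text
t: 9.7
tcp_pos: [0.655, 0.0444, 0.0396]
tool_rot: [-0.11, 0.993, -0.021, -0.025]
force: [-1.1, 0.0, 10.4]
finger_gap: 0.56
gripper_force: 30.7
```

```bash
python3 foot.py
```

```text
[0.65495845 0.04444339 0.03962847] [-1.0610308   0.04479025 10.449064  ] foot [0.64502139 0.04311783 0.0167923 ]
```

apply_moves:
  plan:
    - [0,0,0,0,0,0,-0.2]
    - [0,0,0,0,0,0,-0.3]
    - [0,0,0,0,0,0,-0.5]
    - [0,0,0,0,0,0,-0.6]
    - [0,0,0,0,0,0,-0.6]

```text
t: 10.32
tcp_pos: [0.6547, 0.0443, 0.0372]
tool_rot: [-0.109, 0.993, -0.021, -0.025]
force: [-0.5, 0.1, 0.5]
finger_gap: 0.794
gripper_force: 0.0
```

```bash
python3 - <<'E'
from h import *
import cv2,pickle
s=sense();i=snapshot("wrist")[:,:,::-1];pickle.dump(s,open("w6.pkl","wb"));print(s["finger_gap"],s["force"],s["tcp_pos"],s["tool_rot"])
cv2.imwrite("pics/w6.png",cv2.resize(i,(768,576),interpolation=cv2.INTER_CUBIC))
E
```

```text
0.794157750712 [-0.50565783  0.06080838  0.53395555] [0.65473705 0.04427366 0.03720344] [-0.10946012  0.99345021 -0.02078476 -0.02536064]
```

View pics/w6.png

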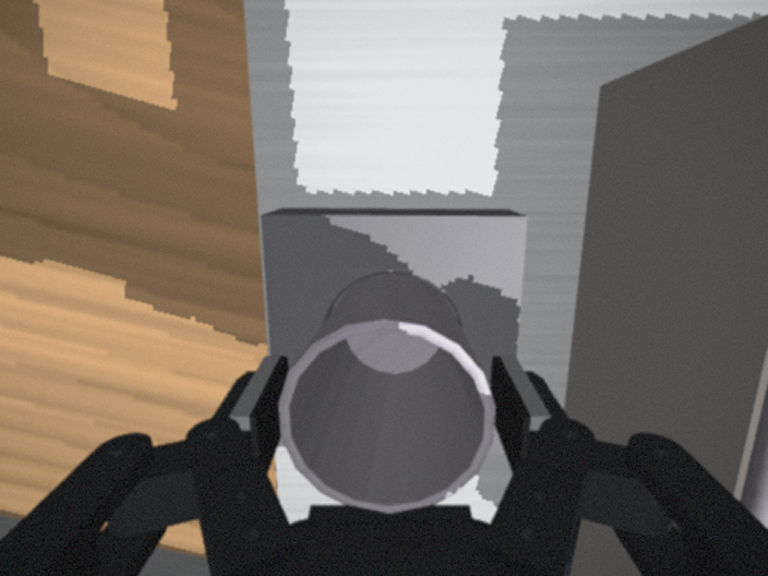

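The cup stands in the pocket with both fingers clear of it. I'll retreat straight up, then move over the handle.

```bash
python3 - <<'E'
from h import *
s=sense();R0=Ro.from_quat(s["tool_rot"]).as_matrix();p=s["tcp_pos"]
rows(p+[0,0,.16],R0,n=4)
R1=Rt([0,0,-1],.218-np.pi/2)
rows([.537,.208,.22],R1,p0=p+[0,0,.16],R0=R0)
E
```

```text
[0.0022, -0.0014, -0.0399, 0.0, 0.0, -0.0]
[0.0022, -0.0014, -0.0399, 0.0, 0.0, -0.0]
[0.0022, -0.0014, -0.0399, 0.0, 0.0, -0.0]
[0.0022, -0.0014, -0.0399, 0.0, 0.0, -0.0]
n 4
[0.0081, 0.0185, -0.0025, -0.0071, -0.0015, 0.1572]
[0.0109, 0.017, -0.0024, -0.0071, -0.0015, 0.1572]
[0.0134, 0.0151, -0.0023, -0.0071, -0.0015, 0.1572]
[0.0156, 0.0128, -0.0022, -0.0071, -0.0015, 0.1572]
[0.0174, 0.0103, -0.0022, -0.0071, -0.0015, 0.1572]
[0.0188, 0.0074, -0.0021, -0.0071, -0.0015, 0.1572]
[0.0197, 0.0044, -0.0021, -0.0071, -0.0015, 0.1572]
[0.0201, 0.0013, -0.0021, -0.0071, -0.0015, 0.1572]
[0.0201, -0.0019, -0.0021, -0.0071, -0.0015, 0.1572]
[0.0196, -0.005, -0.0022, -0.0071, -0.0015, 0.1572]
n 10
```

apply_moves:
  plan:
    - [0.001,-0.0007,-0.02,0,0,0,-0.6]
    - [0.0016,-0.001,-0.03,0,0,0,-0.6]
    - [0.0022,-0.0014,-0.04,0,0,0,-1]
    - [0.0022,-0.0014,-0.04,0,0,0,-1]
    - [0.0016,-0.001,-0.03,0,0,0,-1]
    - [0,0,0,0,0,0,-1]

```text
t: 11.12
tcp_pos: [0.6573, 0.0444, 0.2026]
tool_rot: [-0.109, 0.994, -0.022, -0.021]
force: [0.4, 0.1, -0.4]
finger_gap: 1.005
gripper_force: 0.0
```

```bash
python3 - <<'E'
from h import *
import cv2,pickle
s=sense();i=snapshot("wrist")[:,:,::-1];pickle.dump(s,open("w7.pkl","wb"));print(s["tcp_pos"],s["t"])
cv2.imwrite("pics/w7.png",i)
E
```

```text
[0.65726767 0.04441561 0.20264402] 11.125
```

apply_moves:
  plan:
    - [0.008,0.0185,-0.0025,-0.007,-0.0015,0.157,-1]
    - [0.011,0.017,-0.0024,-0.007,-0.0015,0.157,-1]
    - [0.0134,0.015,-0.0023,-0.007,-0.0015,0.157,-1]
    - [0.0156,0.0128,-0.0022,-0.007,-0.0015,0.157,-1]
    - [0.0174,0.0103,-0.0022,-0.007,-0.0015,0.157,-1]
    - [0.0188,0.0074,-0.002,-0.007,-0.0015,0.157,-1]
    - [0.0197,0.0044,-0.002,-0.007,-0.0015,0.157,-1]
    - [0.02,0.0013,-0.002,-0.007,-0.0015,0.157,-1]

```text
t: 12.18
tcp_pos: [0.5591, 0.1757, 0.2143]
tool_rot: [0.498, 0.867, -0.006, -0.007]
force: [-0.9, -0.3, 1.5]
finger_gap: 0.996
gripper_force: 0.0
```

apply_moves:
  plan:
    - [0.02,-0.002,-0.002,-0.007,-0.0015,0.157,-1]
    - [0.0196,-0.005,-0.0022,-0.007,-0.0015,0.157,-1]
    - [0,0,0,0,0,0,-1]
    - [0,0,0,0,0,0,-1]

```text
t: 12.68
tcp_pos: [0.537, 0.2075, 0.2194]
tool_rot: [0.624, 0.781, -0.001, 0.0]
force: [-0.2, 0.3, 0.6]
finger_gap: 0.995
gripper_force: 0.0
```

```bash
python3 - <<'E'
from h import *
import cv2,pickle
s=sense();i=snapshot("wrist")[:,:,::-1];pickle.dump(s,open("w8.pkl","wb"));print(s["tcp_pos"],s["tool_rot"],s["q"])
cv2.imwrite("pics/w8.png",i)
a=cv2.imread("pics/w7.png")[20:384,120:400]
b=i[:, :]
b=cv2.resize(b,(512,384));a=cv2.resize(a,(280,364))
o=np.zeros((384,796,3),np.uint8);o[:,:512]=b;o[:364,514:794]=a
cv2.imwrite("pics/m8.png",o)
E
```

```text
[0.53698416 0.20745503 0.21940401] [ 6.24456981e-01  7.81058708e-01 -8.65035109e-04  1.62078586e-04] [ 1.75361571e-01  4.75730179e-01  1.57072920e+00 -1.55771909e-03
  1.09621932e+00 -4.58493556e-02]
```

View pics/m8.png

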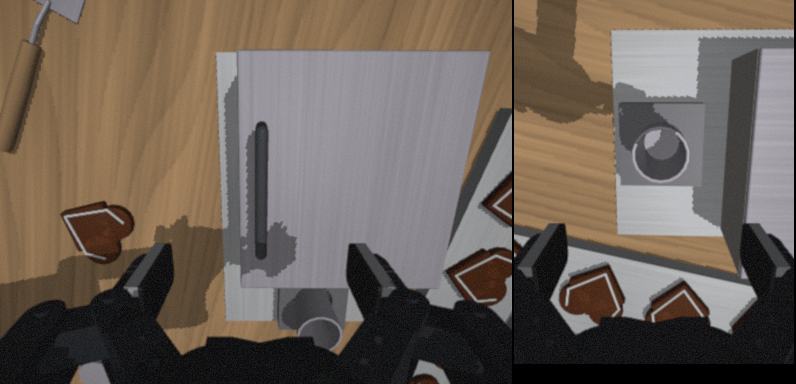

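The left panel shows the handle bar running from (262,123) to (261,257). The right panel shows the cup upright in the pocket, with its rim centred near wrist pixel (267,174) and spanning about 55 px.

```bash
python3 - <<'E'
from h import *
import pickle
s=pickle.load(open("w8.pkl","rb"));W=cam("wrist",s)
E=[raypt(W,u,.141) for u in((262,123),(261,257))];print(E,np.mean(E,0));e=E[0]-E[1];print(np.linalg.norm(e),np.arctan2(-e[0],e[1]))
L=[raypt(W,u,.106) for u in((238,51),(488,51),(240,288),(440,290))];print(np.array(L))
W7=cam("wrist",pickle.load(open("w7.pkl","rb")));print("rim",raypt(W7,(267,174),.09))
p=np.array([.6445,.0427,.02]);a=np.linspace(0,6.28,90)
for r,h in((.026,.07),(.0192,.003)):
    q=proj(W7,p+np.c_[r*np.cos(a),r*np.sin(a),h+0*a])-[120,20]+[514,0];print(r,q.min(0),q.max(0))
m=np.mean(E,0);R=Ro.from_quat(s["tool_rot"]);print("in tool",R.inv().apply(m-s["tcp_pos"]))
E
```

```text
[array([0.52575873, 0.26280422, 0.141     ]), array([0.549307 , 0.1557058, 0.141    ])] [0.53753287 0.20925501 0.141     ]
0.10965670524252312 0.21643114539645267
[[0.49614261 0.30936617 0.106     ]
 [0.68654247 0.3522228  0.106     ]
 [0.54123903 0.09654241 0.106     ]
 [0.73765272 0.13857768 0.106     ]]
rim [0.64274475 0.04295627 0.09      ]
0.026 [630.93101135 126.30965443] [689.8452395  183.88460906]
0.0192 [643.88893228 125.07127341] [678.81958857 159.5962443 ]
in tool [0.00173962 0.00102151 0.07840064]
```

apply_moves:
  plan:
    - [0.0017,0.001,0.02,0,0,0,-1]
    - [0,0,0.03,0,0,0,-1]
    - [0,0,0.03,0,0,0,-1]
    - [0,0,0.016,0,0,0,-1]
    - [0,0,0,0,0,0,-1]

```text
t: 13.35
tcp_pos: [0.5371, 0.2091, 0.1228]
tool_rot: [0.625, 0.78, -0.001, -0.001]
force: [-0.2, -0.2, -0.2]
finger_gap: 1.0
gripper_force: 0.0
```

apply_moves:
  plan:
    - [0,0,0,0,0,0,0]
    - [0,0,0,0,0,0,0.5]
    - [0,0,0,0,0,0,0.8]
    - [0,0,0,0,0,0,1]
    - [0,0,0,0,0,0,1]
    - [0,0,0,0,0,0,1]
    - [0,0,0,0,0,0,1]
  force: 40

```text
t: 14.22
tcp_pos: [0.5374, 0.2097, 0.1245]
tool_rot: [0.625, 0.78, -0.0, 0.0]
force: [-2.0, -0.7, 5.9]
finger_gap: 0.097
gripper_force: 39.2
```

```bash
python3 - <<'E'
from h import *
s=sense();R=Ro.from_quat(s["tool_rot"]);g=s["tcp_pos"]-R.apply([0,0,.019]);print(s["tcp_pos"],s["tool_rot"],"grasp pt",g,s["finger_gap"],s["gripper_force"],s["force"])
th=np.linspace(0,.79,9);a0=np.arctan2(.041,.18);r=np.hypot(.041,.18)
u=np.array([np.cos(.2164),np.sin(.2164),0])
P=np.array([-r*np.cos(a0+t)*u+[0,0,r*np.sin(a0+t)] for t in th])
print(np.round(R.inv().apply(np.diff(P,axis=0)),4).tolist())
E
```

```text
[0.53738696 0.20973257 0.12449471] [ 6.25315135e-01  7.80372190e-01 -3.62452580e-04  3.10323317e-04] grasp pt [0.53738637 0.20975069 0.14349471] 0.09710828571095736 39.21012818813324 [-2.03047037 -0.65837798  5.9153618 ]
[[-0.0, 0.0049, -0.0175], [-0.0, 0.0066, -0.017], [-0.0, 0.0083, -0.0162], [-0.0, 0.0098, -0.0153], [-0.0001, 0.0113, -0.0143], [-0.0001, 0.0126, -0.0131], [-0.0001, 0.0139, -0.0118], [-0.0001, 0.015, -0.0104]]
```

apply_moves:
  plan:
    - [0,0.0024,-0.009,0,0,0,1]
    - [0,0.0025,-0.0085,0,0,0,1]
    - [0,0.0033,-0.0085,0,0,0,1]
    - [0,0.0033,-0.0085,0,0,0,1]
    - [0,0.004,-0.008,0,0,0,1]
    - [0,0.0043,-0.0082,0,0,0,1]

```text
t: 14.98
tcp_pos: [0.5559, 0.2138, 0.175]
tool_rot: [0.625, 0.78, -0.002, -0.0]
force: [-3.6, -2.0, -3.4]
finger_gap: 0.095
gripper_force: 38.9
```

apply_moves:
  plan:
    - [0,0.0049,-0.0077,0,0,0,1]
    - [0,0.0049,-0.0076,0,0,0,1]
    - [0,0.0056,-0.0072,0,0,0,1]
    - [0,0.0057,-0.0071,0,0,0,1]

```text
t: 15.48
tcp_pos: [0.5755, 0.2182, 0.2048]
tool_rot: [0.625, 0.78, -0.003, -0.001]
force: [-6.4, -1.6, 0.9]
finger_gap: 0.096
gripper_force: 38.9
```

apply_moves:
  plan:
    - [0,0.0063,-0.0066,0,0,0,1]
    - [0,0.0063,-0.0065,0,0,0,1]
    - [0,0.0069,-0.006,0,0,0,1]
    - [0,0.007,-0.0058,0,0,0,1]
    - [0,0.0075,-0.0053,0,0,0,1]
    - [0,0.0075,-0.0051,0,0,0,1]
    - [0,0,0,0,0,0,1]
    - [0,0,0,0,0,0,1]

```text
t: 16.48
tcp_pos: [0.6169, 0.2273, 0.2431]
tool_rot: [0.625, 0.78, -0.001, 0.0]
force: [-9.2, -3.2, 10.2]
finger_gap: 0.095
gripper_force: 39.5
```

```bash
python3 - <<'E'
from h import *
import cv2
s=sense();R=Ro.from_quat(s["tool_rot"]);g=s["tcp_pos"]-R.apply([0,0,.0205])
u=np.array([np.cos(.2164),np.sin(.2164),0]);h=np.array([.7133,.2477,.1]);d=g-h
print(s["tcp_pos"],s["force"],"lid",np.arctan2(d[2],-d@u)-np.arctan2(.041,.18),"r",np.hypot(d[2],d@u),s["finger_gap"],s["t"])
cv2.imwrite("pics/end.png",snapshot("wrist")[:,:,::-1])
E
```

```text
[0.61691951 0.22728737 0.24307953] [-9.15786176 -3.19010526 10.16584955] lid 0.8048834788111392 r 0.19094107146494496 0.09532689184597656 16.475
```

The radius reads 6 mm long, so I'll check the lid angle independently from the fixed cameras, matching its edges numerically.

```bash
python3 - <<'E'
from h import *
import cv2
from scipy.ndimage import map_coordinates
s=sense()
h=np.array([.7133,.2477,.1]);u=np.array([np.cos(.2164),np.sin(.2164),0]);w=np.array([-u[1],u[0],0]);Z=np.array([0,0,1.])
def pt(r,n,y,t): return h-u*(r*np.cos(t)-n*np.sin(t))+Z*(r*np.sin(t)+n*np.cos(t))+w*y
th=np.arange(.55,1.1,.01)
for n in("scene","top"):
    im=cv2.GaussianBlur(cv2.cvtColor(snapshot(n),cv2.COLOR_RGB2GRAY).astype(float),(0,0),.7);C=cam(n)
    def samp(A): p=proj(C,A);return map_coordinates(im,[p[:,1],p[:,0]],order=1)
    ys=np.linspace(-.1,.1,50);rs=np.linspace(.05,.19,50)
    F=[];S1=[];S2=[]
    for t in th:
        f=lambda dr:samp(np.array([pt(.2+dr,.006,y,t) for y in ys]))
        F.append(np.median(np.abs(f(.006)-f(-.006))))
        for L,y0 in((S1,-.11),(S2,.11)):
            g=lambda dy:samp(np.array([pt(r,.006,y0+dy,t) for r in rs]));L.append(np.median(np.abs(g(.006)-g(-.006))))
    for k,L in(("front",F),("right",S1),("left",S2)):
        L=np.array(L);o=np.argsort(-L)[:4];print(n,k,[(round(th[j],2),round(L[j],1)) for j in o],np.median(L).round(1))
E
```

```text
scene front [(np.float64(0.72), np.float64(34.4)), (np.float64(0.73), np.float64(34.3)), (np.float64(0.76), np.float64(34.1)), (np.float64(0.75), np.float64(34.1))] 29.9
scene right [(np.float64(0.84), np.float64(22.9)), (np.float64(0.85), np.float64(22.8)), (np.float64(0.86), np.float64(22.6)), (np.float64(0.87), np.float64(22.4))] 14.1
scene left [(np.float64(0.74), np.float64(2.4)), (np.float64(0.79), np.float64(2.3)), (np.float64(0.76), np.float64(2.3)), (np.float64(0.73), np.float64(2.3))] 1.5
top front [(np.float64(1.03), np.float64(8.5)), (np.float64(1.04), np.float64(8.3)), (np.float64(0.92), np.float64(6.6)), (np.float64(0.9), np.float64(6.6))] 3.7
top right [(np.float64(0.86), np.float64(25.6)), (np.float64(0.85), np.float64(25.4)), (np.float64(0.87), np.float64(25.4)), (np.float64(0.84), np.float64(25.0))] 20.0
top left [(np.float64(1.01), np.float64(67.0)), (np.float64(1.02), np.float64(66.6)), (np.float64(1.03), np.float64(66.4)), (np.float64(1.0), np.float64(66.4))] 4.8
```

```bash
python3 - <<'E'
from h import *
import cv2
from scipy.ndimage import map_coordinates
h=np.array([.7133,.2477,.1]);u=np.array([np.cos(.2164),np.sin(.2164),0]);w=np.array([-u[1],u[0],0]);Z=np.array([0,0,1.])
def pt(r,n,y,t): return h-u*(r*np.cos(t)-n*np.sin(t))+Z*(r*np.sin(t)+n*np.cos(t))+w*y
s=sense();C=cam("wrist",s)
im=cv2.GaussianBlur(cv2.cvtColor(cv2.imread("pics/end.png"),cv2.COLOR_BGR2GRAY).astype(float),(0,0),1)
print({k:proj(C,[pt(*k,.8)]).round()[0].tolist() for k in[(.2,.006,-.11),(.2,.006,.11),(0,.006,-.11),(0,.006,.11),(.18,.041,-.05),(.18,.041,.05)]})
def samp(A):
    p=proj(C,A);ok=(p[:,0]>2)&(p[:,0]<509)&(p[:,1]>2)&(p[:,1]<381);v=map_coordinates(im,[p[:,1],p[:,0]],order=1);v[~ok]=np.nan;return v
th=np.arange(.6,1.05,.01)
def show(k,fn):
    L=np.array([np.nanmedian(np.abs(fn(t,.003)-fn(t,-.003))) for t in th]);o=np.argsort(-L)[:5];print(k,[(round(float(th[j]),2),round(float(L[j]),1)) for j in o],np.nanmedian(L).round(1))
for lo,hi in((-.1,-.06),(.06,.105),(-.1,.1)):
    show(f"front{lo}",lambda t,d:samp(np.array([pt(.2+d,.006,y,t) for y in np.linspace(lo,hi,40)])))
for y0 in(-.11,.11):
    for lo,hi in((.02,.1),(.1,.195)):
        show(f"side{y0},{lo}",lambda t,d:samp(np.array([pt(r,.006,y0+d,t) for r in np.linspace(lo,hi,40)])))
for y0 in(.035,-.035): show(f"bar{y0}",lambda t,d:samp(np.array([pt(.18+.005+d,.041,y,t) for y in np.linspace(y0-.012,y0+.012,30)])))
E
```

```text
{(0.2, 0.006, -0.11): [202.0, 407.0], (0.2, 0.006, 0.11): [171.0, 9.0], (0, 0.006, -0.11): [355.0, 275.0], (0, 0.006, 0.11): [380.0, 54.0], (0.18, 0.041, -0.05): [265.0, 344.0], (0.18, 0.041, 0.05): [267.0, 160.0]}
front-0.1 [(0.61, 7.0), (0.6, 6.2), (0.62, 4.3), (0.84, 2.8), (0.63, 2.7)] 1.7
front0.06 [(0.71, 105.5), (0.7, 101.4), (0.69, 78.2), (0.72, 72.6), (0.76, 68.5)] 6.8
front-0.1 [(0.76, 66.4), (0.77, 50.0), (0.75, 48.5), (0.71, 45.7), (0.7, 42.7)] 8.2
side-0.11,0.02 [(0.87, 4.4), (0.88, 3.9), (0.98, 3.9), (0.94, 3.8), (0.86, 3.7)] 2.8
side-0.11,0.1 [(0.99, 2.6), (0.97, 2.4), (0.72, 2.3), (0.68, 2.3), (0.75, 2.1)] 1.6
side0.11,0.02 [(0.74, 11.0), (0.7, 10.6), (0.77, 10.6), (0.78, 10.4), (0.73, 10.4)] 8.8
side0.11,0.1 [(0.8, 8.9), (0.79, 8.4), (0.78, 7.8), (0.72, 6.5), (0.71, 6.5)] 3.0
bar0.035 [(0.83, 69.1), (0.84, 61.4), (0.73, 51.5), (0.74, 50.0), (0.75, 33.7)] 2.3
bar-0.035 [(0.85, 106.4), (0.83, 88.0), (0.82, 49.9), (0.86, 46.9), (0.76, 17.2)] 2.6<stdin>:13: RuntimeWarning: All-NaN slice encountered
```

```bash
python3 - <<'E'
from h import *
import cv2
im=cv2.imread("pics/end.png");g=cv2.cvtColor(im,cv2.COLOR_BGR2GRAY)
for r in(150,165,180,190,330): print(r,g[r,150:300:3].tolist())
h=np.array([.7133,.2477,.1]);u=np.array([np.cos(.2164),np.sin(.2164),0]);w=np.array([-u[1],u[0],0]);Z=np.array([0,0,1.])
def pt(r,n,y,t): return h-u*(r*np.cos(t)-n*np.sin(t))+Z*(r*np.sin(t)+n*np.cos(t))+w*y
C=cam("wrist",sense())
for t in(.7,.75,.8,.85): print(t,[proj(C,[pt(*k,t)]).round()[0].tolist() for k in((.18,.041,.04),(.2,.006,.04),(.2,0,.04))])
E
```

```text
150 [147, 141, 199, 190, 90, 90, 92, 89, 122, 156, 146, 135, 142, 141, 139, 138, 132, 140, 130, 59, 57, 61, 61, 64, 61, 58, 58, 54, 59, 53, 51, 51, 48, 46, 67, 95, 114, 134, 140, 143, 142, 140, 136, 141, 142, 144, 142, 139, 142, 142]
165 [144, 142, 164, 201, 120, 86, 91, 91, 88, 142, 163, 138, 138, 140, 142, 138, 134, 135, 141, 142, 137, 141, 130, 108, 85, 71, 57, 51, 49, 50, 56, 56, 57, 58, 60, 73, 78, 78, 75, 70, 64, 142, 137, 141, 139, 139, 140, 139, 142, 138]
180 [142, 146, 141, 194, 189, 93, 90, 87, 88, 129, 165, 141, 138, 138, 145, 139, 134, 133, 143, 138, 140, 142, 139, 144, 142, 140, 141, 139, 138, 87, 91, 91, 88, 59, 62, 69, 79, 82, 75, 67, 73, 141, 142, 142, 140, 141, 139, 142, 139, 138]
190 [144, 143, 137, 174, 199, 103, 90, 92, 85, 112, 153, 148, 137, 137, 143, 139, 138, 133, 140, 141, 143, 140, 141, 139, 141, 139, 142, 140, 133, 104, 88, 91, 88, 57, 61, 73, 79, 79, 77, 64, 79, 138, 136, 141, 138, 141, 141, 144, 139, 139]
330 [116, 139, 144, 97, 20, 28, 26, 23, 31, 28, 25, 35, 35, 28, 24, 21, 23, 15, 21, 26, 22, 21, 33, 14, 29, 14, 10, 22, 27, 27, 21, 24, 38, 42, 44, 45, 52, 48, 46, 35, 135, 137, 58, 16, 24, 27, 20, 25, 27, 16]
0.7 [[234.0, 176.0], [164.0, 169.0], [159.0, 167.0]]
0.75 [[250.0, 179.0], [173.0, 173.0], [167.0, 170.0]]
0.8 [[267.0, 183.0], [184.0, 176.0], [177.0, 174.0]]
0.85 [[286.0, 186.0], [197.0, 180.0], [189.0, 178.0]]
```

The bar spans columns 249 to 271 (centre about 260, giving 0.78 rad). The lid's front edge at column 178 gives 0.77 rad. Both agree with 45 degrees, so I'm handing in.

```bash
python3 -c "
from station import *
s=sense();print(s['gripper_force'],s['force'],s['qd'].round(3));print(sign_off())"
```

```text
39.48347568511963 [-9.02206392 -3.04526899  9.84684393] [-0.003  0.001 -0.001 -0.    -0.001  0.001]
the job is handed in; nothing more can be done
None
```

I've handed the job in: the steel cup stands released and upright in the pocket, and the gripper is holding the bin lid at about 0.78 rad (45 degrees) by my camera measurement. I got no verdict back.

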